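# Check the long brake lever stops short of the bar

## Robot

A 7-joint arm with a two-finger parallel gripper is mounted at the origin on the work surface. World frame = base frame: x ahead of the robot, y to its left, z up, the work surface at z = 0. Lengths are in mm, angles in rad, forces in N, time in s.
With the tool pointing down it reaches from about 400 to 875 mm from the base axis. Payload 4.4 kg.
Tool frame: the origin (TCP) lies on the centre line of the jaws, within the pads' length; the fingertips stand 25 mm ahead of it and the grasp point (between the pads) lies 6 mm ahead of it (ctrl.finger_overhang is the distance from the TCP to the fingertips, in mm); z points along the fingers, y is the line along which they close (so a half turn about z gives the same grasp; the last joint's range is limited). The gripper opens to 85 mm and grips with 20 to 120 N. Pads are 22 mm wide; open, the fingers measure 114 mm over their backs; the gripper's body (76 mm by 85 mm) begins 54 mm behind the grasp point. The pads swing forward as they close: fully open they stand 13 mm farther back than shut.
Start: joints at [1.131, 0.628, 0.038, 1.517, -0.027, 0.996, -0.02], TCP at [237.379, -605.119, 230.413] pointing down, gripper open.
Joint ranges: [-3.06, 3.06], [-0.37, 2.12], [-1.25, 1.32], [0.18, 2.47], [-1.1, 4.24], [0.23, 1.98], [-2.94, 2.94]. Speed limits (rad/s): [2.57, 2.57, 3.14, 3.14, 3.14, 3.14, 3.14].

## Interface

Orientations are given as [roll, pitch, yaw] about the fixed x, y, z axes, in that order (R = Rz(yaw) Ry(pitch) Rx(roll)).
In Python, from cell import ctrl gives the robot as it stands. The module is installed in compiled form; this text tells all that it offers.
- The arm moves only by the tool play_rows, never from a script. Its argument "targets" is a list of rows, each a list of 5 numbers: the closure, from 0 (fully open) to 1 (shut), then the shift along the tool's x, y, z in cm, then the turn about the tool's z in degrees. In form: [[gripper, dx, dy, dz, spin], ...]. A call has 1 to 10 rows; each row is the pose to reach, as a shift and turn from the pose commanded when the call began, along the tool's axes at that moment; what a row does not reach only later rows make up. A row lasts 1/10 s, in which the tool goes at most 50 mm and 8.59 degrees, less where a joint would pass 70% of its speed; a pose out of reach is approached as far as the arm can. A call with a gripper value outside its range is refused whole. The fingers move at their own pace and stop on an object; the grip force is fixed at half the most. Time passes only in rows, so rows that repeat a pose let the fingers close. It gives the time, the measured TCP pose, the force, the opening and the grip force at its end, in the units of the state.
- ctrl.read_state(): the state, without advancing time (a new reading comes with each control period).
- ctrl.get_image(name): name is "scene" or "top" or "wrist"; returns (picture, depth): 480x640x3 uint8, red, green, blue; 480x640 float32, mm along the optical axis (not along the pixel's ray), 0 where there is no reading.
- ctrl.calibration(name): a dict with "vfov" (degrees; the focal length in pixels is half the picture's height over the tangent of half this angle, whatever the lens; pixels are square), "cx", "cy" (the principal point, pixels), "k1" (the pictures are not rectified: a ray, as slopes to the right and down, at radius r is drawn at 1 + k1 r^2 times it, then the intrinsics apply), "extrinsics" (4x4, takes a point from camera to world coordinates); the wrist camera has in their place "mount" (4x4, takes a point from camera to tool coordinates, whose origin is the TCP and whose axes are the flange's). Camera axes: x right, y down, z forward; pixel columns grow to the right and rows downward; lengths in mm; the calibration is good to about 2 mm. A picture is of the moment at which its call begins: read the wrist's pose just before it. calibration takes no time and is no camera call.
- ctrl.finish_job(): hands the job in; it is judged then, once.
Trained networks look in the newest picture that a camera, given by its name, has taken for a name from the list of things; names that differ only in an ending like _2 or _b are one class to them, and where a whole thing is asked for, a point or a joint stands for the part that bears it (a point fixed in the world has none). Each returns a list of dicts, best first, with "confidence" (0 to 1); they miss things now and then, are a little off and sometimes report something else, mostly with a low value. They report only what shows in the picture. A call takes as long as a camera call.
- ctrl.search_frame(camera, name): "bbox" ([left, top, right, bottom] in pixels, round what is visible of it).
- ctrl.trace(camera, name): "pixels" (480x640 bool, what is visible of it) and "bbox" ([left, top, right, bottom] in pixels, round what is visible of it).
The state is a dict: "clock": time; "qpos": joint angles; "qd": joint speeds; "tau": joint torques, N m; "eef_pos": TCP position; "tool_rot": TCP orientation; "force": force on the tool from outside, world axes, zero at the start; "torque": the same for the moment, N m; "width": finger opening in mm; "gripper_force": force on a finger pad.
Only numpy, scipy, OpenCV 4.12 (cv2) and the standard library are available. Lean on these libraries where they do the work, as an engineer would, in place of code of your own. Each camera call takes 0.05 s, during which the arm holds its last target. There are 200 camera calls.

## Task

Two handlebar pieces stand on the repair bench, one with a long brake lever and one with a short one. Check the long lever: with the fingertips or the backs of the fingers, press it from outside gently towards the bar until it comes up against its stop, keep it there for about a second, then let it back out slowly with the fingers still against it (it must not snap back) and finish clear of it. Do not pinch it, put a finger behind it, or force it against the stop; leave the short lever and everything else as they are.

Things in the scene. Friction and masses are not known exactly. Their poses are not given: they have to be found in the camera images.
- long_lever (a joint): The long brake lever, the one to check: a level blade turning about a vertical pin. 0 rad = let out (where its spring keeps it), growing as it is pressed towards the bar; 0.28 rad = its hard stop, the blade still about 20 mm short of the rubber grip. Pressed at its pad point the spring takes about 1.3 N at first, 4.6 N at the stop; let go suddenly, it snaps back.
- long_lever_hinge (a point): Centre of the long lever's pivot pin, 130 mm above the table, at blade mid-height. Its axes turn with the lever: z up, -y runs along the blade from pin to tip, -x points out of the blade's outer face (away from the bar), so pressing in goes along +x.
- long_lever_pad (a point): Good place to press: on the outer face of the long lever, 85 mm from the pivot, at mid-height (130 mm above the table). Axes as for long_lever_hinge; -x is the outward normal of the face. It moves about 24 mm from rest to stop.
- long_lever_tip (a point): Centre of the 18 mm ball at the free end of the long lever, 124 mm from the pivot. The blade from pivot to ball is plain aluminium, 16 mm high (122 to 138 mm above the table) and 12 mm thick: outer face 6 mm outside the pivot line, inner face 6 mm inside it.
- long_stand: Fixed bench stand (red base 110 x 130 x 12 mm, two posts) with a handlebar piece 250 mm long along the stand's y, 130 mm above the table; rubber grip 31 mm thick. Origin: centre of the base's underside. The lever is on the -x side, pivot at (-45, +49, 130) mm; at rest the blade leans 0.25 rad outwards, its free end towards -y.
- short_lever (a joint): The short brake lever on the other stand (blade 68 mm long), same kind of pivot and spring; 0 rad = let out. To be left alone.
- short_lever_tip (a point): Centre of the 18 mm ball at the free end of the short lever, 74 mm from its pivot, 130 mm above the table.
- short_stand: The other fixed bench stand, just like long_stand but with the short lever. Origin: centre of the base's underside.
- pump_bottle: Small clear bottle, 42 mm thick, 120 mm tall, standing near the pivot side of the long lever. Origin: centre of its underside.
- wrench: Steel wrench 140 mm long, lying on the table in front of the short lever's stand. Origin: under its middle; length along x.
- screwdriver: Screwdriver 140 mm long, lying on the table in front of the long lever's stand. Origin: under its middle; length along x.
- parts_cup: White plastic cup, 48 mm wide, 35 mm tall, near the short lever's stand. Origin: centre of its underside.
- tin: Round blue tin, 72 mm wide, 30 mm tall, low between the two stands. Origin: centre of its underside.
- duster_can: Spray can, 66 mm thick, 200 mm tall, at the table's left side. Origin: centre of its underside.
- mallet: Wooden mallet, 220 mm long, lying at the table's right side. Origin: under its middle; length along x.

How it is judged:
By the outcome, as a careful person would: the job done as asked, in the order asked, and still so for the second after the job is handed in, with the robot touching nothing.
It also fails if it takes over 42 s, if anything falls off the work surface, if the arm or the gripper's body presses on something with over 40 N, if the wrist force passes 120 N, or if a joint passes its speed limit or range.

## Working session

There is one attempt and no reset: what is moved stays moved. The work goes in short steps, Python scripts to look and compute and a tool call to move; the robot and the scene stay as the last step left them, time stands still between calls to the robot, and variables do not carry over. Pictures are saved under pics/ and viewed, at most 10 in all, crops included, and the job is handed in when it is done.

Besides the shell and the picture viewer there is one more tool, called after "Call:" as a command line: name --pt "numbers of a row" for each row, then --argument value for the rest. play_rows: Moves the arm, as the interface text tells. Its arguments: {"type":"object","properties":{"targets":{"type":"array"}},"required":["targets"]}

```bash
mkdir -p pics; cat > h.py <<'E'
import numpy as np, cv2
from cell import ctrl
from scipy.spatial.transform import Rotation as R
def K(c):
    f=240/np.tan(np.radians(c['vfov'])/2); return f
def cloud(cam,dep,st=None):
    c=ctrl.calibration(cam); f=K(c)
    v,u=np.mgrid[0:480,0:640].astype(float)
    a=(u-c['cx'])/f; b=(v-c['cy'])/f
    x,y=a.copy(),b.copy()
    for _ in range(8):
        s=1+c['k1']*(x*x+y*y); x,y=a/s,b/s
    P=np.stack([x*dep,y*dep,dep],-1)
    if cam=='wrist':
        T=np.eye(4);T[:3,:3]=R.from_euler('xyz',st['tool_rot']).as_matrix();T[:3,3]=st['eef_pos'];E=T@c['mount']
    else: E=np.array(c['extrinsics'])
    W=P@E[:3,:3].T+E[:3,3]; W[dep<=0]=np.nan
    return W
E
cat > a.py <<'E'
from h import *
print(ctrl.read_state())
for cam in ['top','scene']:
    im,d=ctrl.get_image(cam); cv2.imwrite(f'pics/{cam}0.png',im[...,::-1]); W=cloud(cam,d)
    np.save(f'{cam}.npy',W)
    print(cam, np.array(ctrl.calibration(cam)['extrinsics']).round(2).tolist())
    for n in ['long_lever','long_lever_tip','short_lever','short_lever_tip','long_stand','short_stand','pump_bottle','duster_can']:
        for r in ctrl.trace(cam,n)[:2]:
            p=W[r['pixels']]; p=p[~np.isnan(p[:,0])]
            print(n,round(r['confidence'],2),np.round(r['bbox']),np.median(p,0).round(), np.percentile(p,2,axis=0).round(),np.percentile(p,98,axis=0).round()) if len(p) else print(n,'none')
E
python3 a.py
```

```text
{'clock': 0.0, 'qpos': array([ 1.13122312,  0.62933635,  0.03843612,  1.5183829 , -0.02700344,
        0.99630131, -0.02000968]), 'qd': array([ 1.17689324e-03, -8.93614326e-05, -1.94666513e-04, -2.19913591e-03,
        5.64963957e-04, -1.49056504e-03,  1.07118124e-03]), 'tau': array([ 5.33477680e-05, -5.63396895e+01,  1.22578941e+00, -1.93447763e+01,
        1.07751426e-02,  1.05503478e-02, -2.50112839e-05]), 'eef_pos': array([ 237.13362563, -604.51789132,  229.49056159]), 'tool_rot': array([-3.13968263e+00,  1.87878511e-05,  3.73766059e-01]), 'force': array([0.81274196, 0.86765743, 0.64932945]), 'torque': array([-0.05657101,  0.05127051,  0.00071121]), 'gripper_force': 0.0, 'width': 85.2009555111793}
top [[-0.01, -1.0, 0.1, 430.7], [-1.0, 0.01, -0.01, -19.35], [0.0, -0.1, -1.0, 1525.72], [0.0, 0.0, 0.0, 1.0]]
long_lever_tip 0.71 [219. 265. 266. 278.] [496. 186. 136.] [478. 133.  -1.] [512. 251. 142.]
short_lever 0.74 [257. 286. 286. 295.] [446. 114.  22.] [434.  86.  13.] [457. 154.  30.]
short_lever_tip 0.67 [189. 232. 280. 273.] [549. 207. 132.] [490.  96.   6.] [608. 316. 148.]
s
[... 1088 characters left out ...]
135.] [ 402. -205.   -2.] [ 543. -111.  141.]
short_lever 0.34 [510. 187. 558. 262.] [486. 447. 137.] [442. 424.   9.] [496. 482. 201.]
short_lever_tip 0.56 [240. 209. 277. 233.] [ 518. -162.  136.] [ 499. -189.  124.] [ 536. -133.  141.]
long_stand 0.87 [364. 213. 484. 303.] [566. 212. 112.] [492. 100.   6.] [613. 320. 147.]
short_stand 0.65 [188. 207. 297. 292.] [ 576. -169.  103.] [ 514. -285.    7.] [627. -71. 147.]
pump_bottle 0.19 [387. 213. 443. 232.] [500. 194. 135.] [416. 135.   1.] [515. 250. 140.]
duster_can 0.68 [509. 187. 557. 261.] [486. 447. 138.] [441. 424.  10.] [496. 482. 201.]
duster_can 0.53 [245. 207. 275. 227.] [ 516. -164.  135.] [ 394. -212.   -3.] [ 537. -132.  140.]
```

```bash
cat > b.py <<'E'
from h import *
for cam in ['top','scene']:
    W=np.load(cam+'.npy').reshape(-1,3)
    m=(W[:,2]>126)&(W[:,2]<160)&(W[:,0]>440)&(W[:,0]<660)&(W[:,1]>60)&(W[:,1]<360)
    P=W[m]
    H=np.full((44,60),' ')
    # 5mm raster x rows, y cols
    for p in P: H[int((p[0]-440)//5),int((359.9-p[1])//5)]='#' if p[2]>141 else 'o'
    print(cam,'y from 360 (left) to 60'); print('\n'.join(f'{440+5*i} '+''.join(r) for i,r in enumerate(H) if (r!=' ').any()))
a=cv2.imread('pics/top0.png')[200:320,100:450]; b=cv2.imread('pics/scene0.png')[170:310,170:570]
a=cv2.resize(a,(800,274)); b=cv2.resize(b,(800,280)); cv2.imwrite('pics/v0.png',np.vstack([a,b]))
E
python3 b.py
```

```text
top y from 360 (left) to 60
475                                           oooo              
480                                      oooo#oooo              
485                                    oooooo oooo              
490                               oooooooooooooooo              
495                          ooooooooooooooo                    
500                   #oooooooo#ooooooo                         
505                   ###oooooooo                               
510                  o###ooo                                    
515                  #####                                      
520              oooo#o##oo                                     
525              oooo####o                                      
530              ooooo#o#o                                      
535                  ##o##                                      
540     oooooooooooooooo#o#      oooooooooooo                   
545     oooo#ooooooooo###oooooooo#o#o#ooooooooooooooooooooo     
550     #oooo#o#ooooo####ooo#o#oo#o########o###o##o#ooooo#oo    
555     oooooooooooo######oooooo
[... 1047 characters left out ...]
        oooooo###                                      
535               o ooo##o                                      
540                  oo##o                                      
545     oooooo   oo o ###oo oo   ##  o o o                      
550     ooo##o#ooooooo###o#ooo#oo###### ###o#o##oo##o  o oo     
555     oooo#ooooo#oo####ooo#ooo#####################o#####     
560     ooooooooooooo####oooooooo#o#######o############o###     
565     ooooooooooooooooooooooooooooooooo#oooooo#o##o#o##o#     
570                  ooooooooooooooooooooooooooooooooooo#oo     
575                  o ooo       oooooooooooooooooooooooooo     
580                                             o   oo oooo
```

View pics/v0.png

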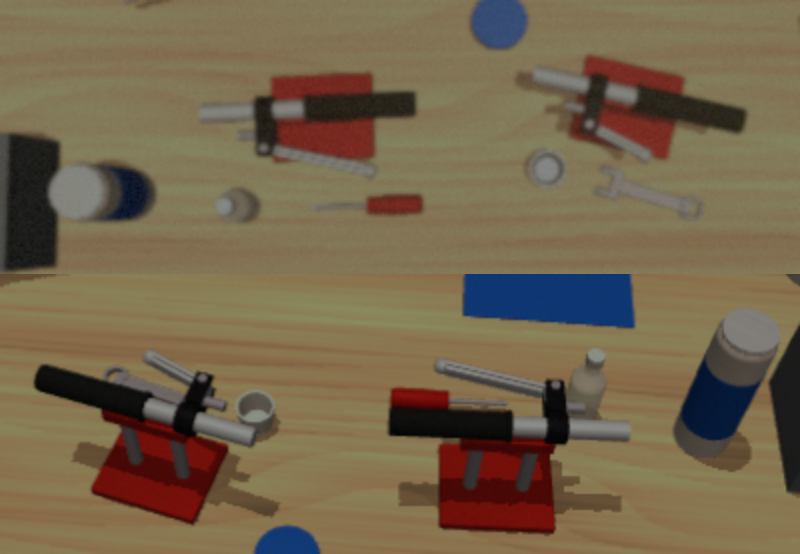

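The long lever is on the left stand: hinge clamp at about (263,148) in the top crop, ball at (370,171). The bottle is at (237,205), and the short lever is on the right stand. Next I fit the hinge and work out the moves.

```bash
cat >> h.py <<'E'
def rel(st,x,y,z,yaw):
    M=R.from_euler('xyz',st['tool_rot']).as_matrix()
    d=M.T@(np.array([x,y,z])-st['eef_pos'])/10
    s=-np.degrees((yaw-st['tool_rot'][2]+np.pi)%(2*np.pi)-np.pi)
    return d.round(2).tolist()+[round(s,1)]
E
cat > c.py <<'E'
from h import *
print(np.round(ctrl.calibration('wrist')['mount'],2).tolist())
for cam in ['top','scene']:
    P=np.load(cam+'.npy').reshape(-1,3)
    b=P[(P[:,2]>142)&(P[:,0]>540)&(P[:,0]<580)&(P[:,1]>95)&(P[:,1]<200)]
    print(cam,'grip x=a+b(y-150)',np.polyfit(b[:,1]-150,b[:,0],1))
    l=P[(P[:,2]>134)&(P[:,2]<144)&(P[:,0]<530-(240-P[:,1])*.2)&(P[:,1]>150)&(P[:,1]<235)&(P[:,0]>450)]
    print('lever x=a+b(y-190)',np.polyfit(l[:,1]-190,l[:,0],1),len(l))
    t=P[(P[:,2]>125)&(P[:,0]<510)&(P[:,1]>110)&(P[:,1]<150)&(P[:,0]>450)]; print('tip',t.min(0),t.max(0))
    B=P[(P[:,2]>2)&(P[:,2]<30)&(P[:,0]>480)&(P[:,0]<650)&(P[:,1]>100)&(P[:,1]<320)];print('base',np.percentile(B,[1,99],axis=0).round())
st=ctrl.read_state()
for w in [(450,-150,235,1.2),(425,172,235,1.36)]: print(rel(st,*w))
E
python3 c.py
```

```text
[[-0.0, -0.95, -0.32, 82.65], [1.0, -0.0, -0.0, 0.65], [0.0, -0.32, 0.95, -143.39], [0.0, 0.0, 0.0, 1.0]]
top grip x=a+b(y-150) [-3.54921727e-02  5.59424940e+02]
lever x=a+b(y-190) [2.10481633e-01 4.95248871e+02] 115
tip [476.54428229 130.81138197 129.03408335] [490.1981699  149.41828512 144.91125132]
base [[483. 104.   2.]
 [649. 315.  18.]]
scene grip x=a+b(y-150) [-3.26831623e-02  5.63954909e+02]
lever x=a+b(y-190) [2.08354630e-01 4.98493282e+02] 177
tip [478.70720709 131.39080914 125.29355555] [495.68364138 149.82642411 140.3266434 ]
base [[507. 109.   2.]
 [646. 312.  22.]]
[36.41, -34.61, -0.46, np.float64(-47.3)]
[45.84, -65.5, -0.46, np.float64(-56.5)]
```

Call:
play_rows --pt "1 3.6 -3.5 0 -4.7" --pt "1 7.3 -6.9 0 -9.5" --pt "1 10.9 -10.4 0 -14.2" --pt "1 14.6 -13.8 0 -18.9" --pt "1 18.2 -17.3 0 -23.6" --pt "1 21.8 -20.8 0 -28.4" --pt "1 25.5 -24.2 0 -33.1" --pt "1 29.1 -27.7 0 -37.8" --pt "1 32.8 -31.1 0 -42.6" --pt "1 36.4 -34.6 0 -47.3"

```text
clock: 1.9
eef_pos: [449.8, -150.5, 230.8]
tool_rot: [3.14, 0.0, 1.202]
force: [1.0, 0.1, -0.2]
width: 0.3
gripper_force: 0.0
```

```bash
python3 -c "
from h import *
st=ctrl.read_state();print(st['clock'],st['eef_pos'],st['tool_rot'],st['force'],rel(st,425,180,235,1.36))"
```

```text
1.9 [ 449.84204645 -150.50692938  230.84480799] [3.14026769e+00 1.15640725e-04 1.20232796e+00] [ 0.95468164  0.06859507 -0.1575622 ] [29.94, -14.22, -0.44, np.float64(-9.0)]
```

Call:
play_rows --pt "1 3.7 -1.8 0 -1" --pt "1 7.5 -3.6 0 -2" --pt "1 11.2 -5.3 0 -3" --pt "1 15 -7.1 0 -4.5" --pt "1 18.7 -8.9 0 -5.5" --pt "1 22.5 -10.7 0 -6.7" --pt "1 26.2 -12.4 0 -8" --pt "1 29.9 -14.2 0 -9" --pt "1 29.9 -14.2 0 -9"

```text
clock: 2.8
eef_pos: [424.7, 184.8, 231.1]
tool_rot: [3.141, -0.005, 1.366]
force: [0.1, -0.4, -0.1]
width: -0.2
gripper_force: 0.0
```

```bash
cat > d.py <<'E'
from h import *
st=ctrl.read_state();im,d=ctrl.get_image('wrist');W=cloud('wrist',d,st);cv2.imwrite('pics/w1.png',im[...,::-1])
print(st['clock'],st['eef_pos'],st['tool_rot'],st['force'])
P=W.reshape(-1,3)
l=P[(P[:,2]>134)&(P[:,2]<146)&(P[:,0]<530-(240-P[:,1])*.2)&(P[:,1]>155)&(P[:,1]<235)&(P[:,0]>470)]
if len(l):
    k=np.polyfit(l[:,1]-190,l[:,0],1);r=l[:,0]-np.polyval(k,l[:,1]-190);print(k,len(l),np.percentile(r,[2,98]),np.median(l[:,2]))
t=P[(P[:,2]>125)&(P[:,0]<510)&(P[:,1]>110)&(P[:,1]<150)&(P[:,0]>450)]
if len(t): print('tip',t.min(0),t.max(0))
print(rel(st,455,175,140,1.36))
E
python3 d.py
```

```text
2.8 [424.65320248 184.78188179 231.07929959] [ 3.14084081 -0.00508344  1.36596071] [ 0.06263058 -0.35724776 -0.06878897]
[2.07425175e-01 4.95987243e+02] 2791 [-5.45542638  6.07167111] 136.8855810678747
tip [475.90049912 130.80153951 125.21541479] [494.05532018 149.99721887 139.83097544]
[-0.39, 3.16, 9.11, np.float64(0.3)]
```

View pics/w1.png

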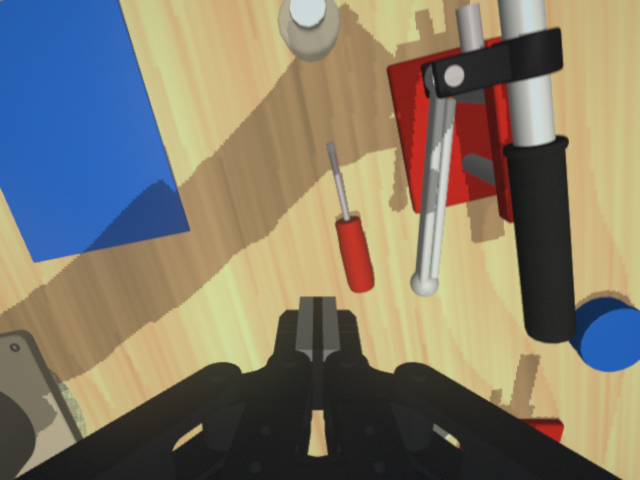

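The wrist picture shows the lever blade from (445,95) to the ball at (425,285). The closed fingers end at (318,300), and their knuckles flare out at (235–415, 370). Before going down I check how high the flare sits.

```bash
cat > e.py <<'E'
from h import *
st=ctrl.read_state();im,d=ctrl.get_image('wrist');W=cloud('wrist',d,st)
M=R.from_euler('xyz',st['tool_rot']).as_matrix();T=((W-st['eef_pos'])@M)
v=T[290:].reshape(-1,3);v=v[(np.abs(v[:,0])<60)&(v[:,2]<40)&(v[:,2]>-90)]
for z in range(-80,30,8):
    s=v[(v[:,2]>=z)&(v[:,2]<z+8)]
    if len(s): print(z,len(s),'y',s[:,1].min().round(),s[:,1].max().round(),'x',s[:,0].min().round(),s[:,0].max().round())
E
python3 e.py
```

```text
-80 12107 y -57.0 57.0 x -1.0 18.0
-72 8497 y -51.0 50.0 x -10.0 18.0
-64 10236 y -43.0 43.0 x -11.0 15.0
-56 6239 y -37.0 38.0 x -13.0 14.0
-48 2316 y -31.0 31.0 x -13.0 14.0
-40 1370 y -14.0 14.0 x -12.0 12.0
-32 1180 y -13.0 14.0 x 5.0 12.0
-24 983 y -14.0 14.0 x 5.0 11.0
-16 805 y -14.0 14.0 x 5.0 11.0
-8 197 y -11.0 12.0 x 6.0 11.0
```

```bash
cat > f.py <<'E'
from h import *
print(ctrl.finger_overhang, ctrl.calibration('wrist'))
st=ctrl.read_state();im,d=ctrl.get_image('wrist');W=cloud('wrist',d,st)
M=R.from_euler('xyz',st['tool_rot']).as_matrix();T=((W-st['eef_pos'])@M)
for r in [292,296,298,300,305,310,315,330,350]: print(r,[T[r,c].round().tolist() for c in (290,310,318,326,345)])
print(rel(st,440,178,143,1.36))
E
python3 f.py
```

```text
25.0 {'vfov': 59.51012706638642, 'cx': 317.30071771384473, 'cy': 232.84140803705452, 'k1': -0.026710585031710237, 'mount': array([[-1.54589317e-03, -9.46986752e-01, -3.21268892e-01,
         8.20988397e+01],
       [ 9.99997190e-01, -8.86448716e-04, -2.19888589e-03,
         3.71171165e-01],
       [ 1.79752741e-03, -3.21271388e-01,  9.46985461e-01,
        -1.43387556e+02],
       [ 0.00000000e+00,  0.00000000e+00,  0.00000000e+00,
         1.00000000e+00]])}
292 [[-106.0, -28.0, 230.0], [-107.0, -8.0, 231.0], [-107.0, 0.0, 231.0], [-107.0, 8.0, 231.0], [-107.0, 27.0, 231.0]]
296 [[-111.0, -28.0, 231.0], [10.0, -3.0, -4.0], [10.0, 0.0, -4.0], [10.0, 3.0, -5.0], [-111.0, 27.0, 230.0]]
298 [[-112.0, -28.0, 229.0], [11.0, -3.0, -6.0], [11.0, 0.0, -6.0], [11.0, 3.0, -7.0], [-113.0, 27.0, 231.0]]
300 [[-115.0, -28.0, 231.0], [11.0, -3.0, -9.0], [10.0, 0.0, -8.0], [11.0, 3.0, -9.0], [-116.0, 27.0, 231.0]]
305 [[-121.0, -28.0, 231.0], [10.0, -3.0, -11.0], [11.0, 0.0, -12.0], [10.0, 3.0, -11.0], [-121.0, 27.0, 230.0]]
310 [[7.0, -10.0, -8.0], [11.0, -2.0, -16.0], [10.0, 0.0, -14.0], [10.0, 3.0, -14.0], [7.0, 10.0, -8.0]]
315 [[6.0, -10.0, -10.0], [11.0, -2.0, -19.0], [10.0, 0.0, -17.0], [10.0, 3.0, -18.0], [6.0, 10.0, -11.0]]
330 [[6.0, -9.0, -21.0], [11.0, -2.0, -28.0], [11.0, 0.0, -28.0], [11.0, 3.0, -28.0], [7.0, 9.0, -21.0]]
350 [[11.0, -8.0, -40.0], [10.0, -2.0, -38.0], [10.0, 0.0, -38.0], [11.0, 3.0, -40.0], [11.0, 8.0, -40.0]]
[0.24, 1.48, 8.75, np.float64(-0.1)]
```

The wrist depth puts the fingertips at about z=-4 in the tool frame, where the text says +25. I check that from the scene camera.

```bash
cat > g.py <<'E'
from h import *
st=ctrl.read_state();p=st['eef_pos']
for cam in ['scene','top']:
    im,d=ctrl.get_image(cam);W=cloud(cam,d)
    m=(np.abs(W[...,0]-p[0])<45)&(np.abs(W[...,1]-p[1])<45)&(W[...,2]>160)
    print(cam,m.sum())
    if m.any():
        Q=W[m];
        for z in range(190,290,8):
            s=Q[(Q[:,2]>=z)&(Q[:,2]<z+8)]
            if len(s): print(z,len(s),s.min(0).round(),s.max(0).round())
    if cam=='scene':
        v,u=np.where(m);v0,u0=int(v.max()),int(np.median(u)); a=im[max(0,v0-90):v0+40,u0-90:u0+90,::-1]; cv2.imwrite('pics/s2.png',cv2.resize(a,None,fx=4,fy=4,interpolation=cv2.INTER_CUBIC)); print(u0,v0)
E
python3 g.py
```

```text
scene 5978
230 13 [426. 166. 231.] [437. 188. 238.]
238 27 [420. 167. 238.] [440. 190. 246.]
246 28 [427. 166. 246.] [443. 187. 254.]
254 15 [436. 169. 255.] [442. 186. 261.]
262 1 [432. 187. 263.] [432. 187. 263.]
270 5 [428. 168. 276.] [454. 190. 278.]
278 10 [438. 159. 278.] [458. 188. 285.]
286 17 [435. 160. 286.] [469. 186. 294.]
428 167
top 2429
286 3 [451. 158. 286.] [455. 159. 294.]
```

View pics/s2.png

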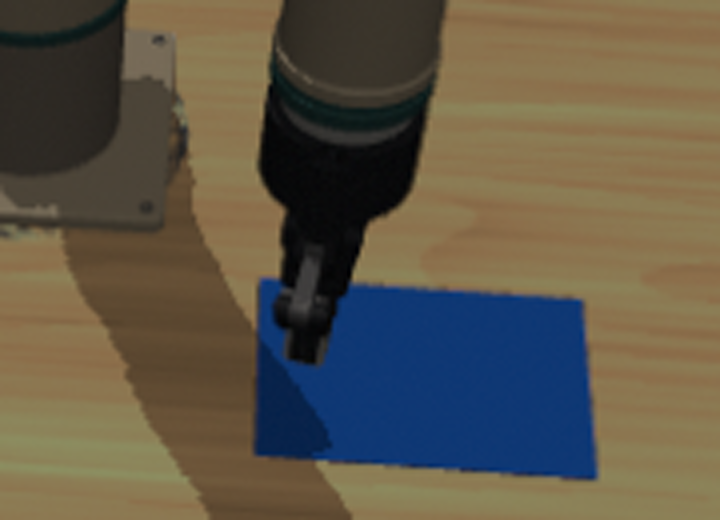

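```bash
python3 -c "
from h import *
st=ctrl.read_state();print(st['clock'],st['eef_pos'],st['tool_rot'],rel(st,435,181,118,1.36),rel(st,460,181,118,1.36))"
```

```text
3.05 [425.40424005 176.41164344 230.36230935] [3.14148277e+00 9.94256417e-04 1.35393988e+00] [0.67, 0.84, 11.24, np.float64(-0.3)] [1.2, 3.28, 11.24, np.float64(-0.3)]
```

Call:
play_rows --pt "1 0.2 0.8 2 0" --pt "1 0.2 0.8 5 0" --pt "1 0.2 0.8 8 0" --pt "1 0.2 0.8 10 0" --pt "1 0.3 1.2 11.2 0" --pt "1 0.5 2.2 11.2 0" --pt "1 0.6 2.9 11.2 0" --pt "1 0.6 2.9 11.2 0" --pt "1 0.6 2.9 11.2 0" --pt "1 0.6 2.9 11.2 0"

```text
clock: 4.05
eef_pos: [454.9, 177.8, 119.0]
tool_rot: [3.141, -0.001, 1.356]
force: [-0.2, -0.7, 0.2]
width: 0.3
gripper_force: 0.0
```

```bash
cat > i.py <<'E'
from h import *
import sys
st=ctrl.read_state();im,d=ctrl.get_image('wrist');W=cloud('wrist',d,st);cv2.imwrite(f'pics/w{sys.argv[1]}.png',im[...,::-1])
print(st['clock'],st['eef_pos'],st['tool_rot'],st['force'])
M=R.from_euler('xyz',st['tool_rot']).as_matrix();T=((W-st['eef_pos'])@M)
P=W.reshape(-1,3);Q=T.reshape(-1,3)
m=(P[:,2]>130)&(P[:,2]<146)&(P[:,1]>155)&(P[:,1]<235)&(P[:,0]>470)&(P[:,0]<535)&((Q[:,0]>20)|(Q[:,0]<-20))
l=P[m]
k=np.polyfit(l[:,1]-190,l[:,0],1);r=l[:,0]-np.polyval(k,l[:,1]-190);print('lever',k,len(l),np.percentile(r,[2,98]),np.median(l[:,2]))
E
python3 i.py 3
```

```text
4.05 [454.92942288 177.751507   119.03635041] [ 3.14084040e+00 -5.33684018e-04  1.35633031e+00] [-0.16598262 -0.73065161  0.22742489]
lever [2.07581259e-01 4.95956740e+02] 5754 [-5.13818908  6.29367598] 136.8681794207258
```

View pics/w3.png

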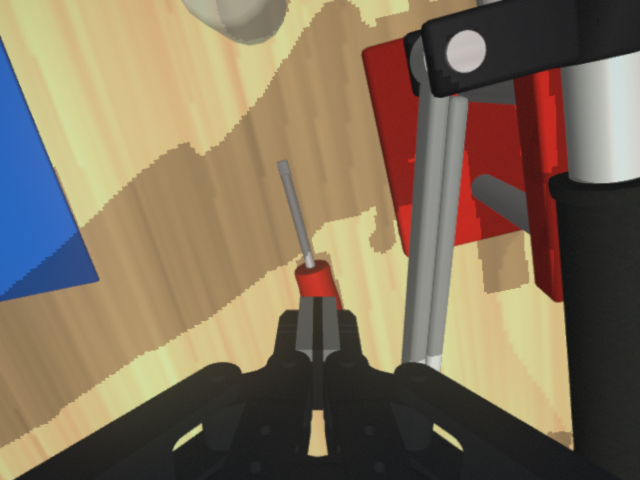

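The blade runs from (430,100) to (420,360), to the right of the closed fingers at (318,300). There is about 20 mm of clearance, so I start the slow approach.

Call:
play_rows --pt "1 0.4 0.3 0 0" --pt "1 0.8 0.7 0 0" --pt "1 0.8 1.1 0 0" --pt "1 0.8 1.3 0 0" --pt "1 0.8 1.5 0 0" --pt "1 0.8 1.6 0 0" --pt "1 0.8 1.6 0 0" --pt "1 0.8 1.6 0 0"

```text
clock: 4.9
eef_pos: [472.0, 182.0, 118.4]
tool_rot: [-3.141, 0.0, 1.356]
force: [-0.4, 0.1, -0.9]
width: 0.5
gripper_force: 0.0
```

Call:
play_rows --pt "1 0 0.1 0 0" --pt "1 0 0.2 0 0" --pt "1 0 0.3 0 0" --pt "1 0 0.3 0 0"

```text
clock: 5.3
eef_pos: [474.9, 181.5, 118.4]
tool_rot: [-3.141, 0.0, 1.356]
force: [-0.8, -0.1, 0.8]
width: -0.1
gripper_force: 0.2
```

Call:
play_rows --pt "1 0 0.1 0 0" --pt "1 0 0.2 0 0" --pt "1 0 0.3 0 0" --pt "1 0 0.3 0 0"

```text
clock: 5.7
eef_pos: [477.9, 180.7, 118.4]
tool_rot: [-3.141, 0.0, 1.356]
force: [-2.0, 0.3, 1.2]
width: -0.0
gripper_force: 0.9
```

```bash
python3 i.py 4
```

```text
5.7 [477.89885539 180.7282414  118.36505529] [-3.14129330e+00  2.69423533e-04  1.35632246e+00] [-2.04897176  0.28032485  1.20150218]
lever [1.63313654e-01 4.99584096e+02] 4589 [-5.74793029  6.04026994] 136.93796819858906
```

```bash
cat > j.py <<'E'
from h import *
import sys
st=ctrl.read_state();piv=np.array([511,262.])
for t in map(float,sys.argv[1:]):
    c,s=np.cos(t),np.sin(t);p=piv+np.array([[c,-s],[s,c]])@(st['eef_pos'][:2]-piv)
    print(t,rel(st,p[0],p[1],st['eef_pos'][2],st['tool_rot'][2]+t))
E
python3 j.py .05 .1 .15 .2
```

```text
0.05 [-0.06, 0.43, -0.0, np.float64(-2.9)]
0.1 [-0.11, 0.87, -0.0, np.float64(-5.7)]
0.15 [-0.13, 1.31, -0.0, np.float64(-8.6)]
0.2 [-0.13, 1.75, -0.0, np.float64(-11.5)]
```

Call:
play_rows --pt "1 -0.02 0.14 0 -1" --pt "1 -0.04 0.28 0 -2" --pt "1 -0.06 0.43 0 -2.9" --pt "1 -0.08 0.58 0 -3.8" --pt "1 -0.1 0.72 0 -4.8" --pt "1 -0.11 0.87 0 -5.7" --pt "1 -0.12 1.02 0 -6.7" --pt "1 -0.13 1.16 0 -7.6" --pt "1 -0.13 1.31 0 -8.6" --pt "1 -0.13 1.31 0 -8.6"

```text
clock: 6.75
eef_pos: [490.6, 176.5, 118.4]
tool_rot: [-3.141, 0.0, 1.507]
force: [-5.2, -1.5, 1.9]
width: -0.3
gripper_force: 1.9
```

```bash
python3 i.py 5;python3 j.py .02 .04 .06 .08
```

```text
6.75 [490.58369085 176.53127892 118.35349649] [-3.14139151e+00  2.06262977e-04  1.50685423e+00] [-5.24416364 -1.50637774  1.87223431]
lever [1.48908050e-02 5.10170813e+02] 4638 [-5.60808053  5.96971276] 136.94185439205125
0.02 [-0.03, 0.17, -0.0, np.float64(-1.1)]
0.04 [-0.05, 0.35, -0.0, np.float64(-2.3)]
0.06 [-0.07, 0.52, -0.0, np.float64(-3.4)]
0.08 [-0.09, 0.7, -0.0, np.float64(-4.6)]
```

Call:
play_rows --pt "1 -0.01 0.1 0 -0.7" --pt "1 -0.03 0.2 0 -1.3" --pt "1 -0.05 0.3 0 -2" --pt "1 -0.06 0.4 0 -2.6" --pt "1 -0.07 0.52 0 -3.4" --pt "1 -0.08 0.6 0 -3.9" --pt "1 -0.08 0.6 0 -3.9"

```text
clock: 7.5
eef_pos: [496.5, 175.3, 118.3]
tool_rot: [-3.141, 0.0, 1.575]
force: [-4.8, -1.6, 2.1]
width: 0.4
gripper_force: 2.4
```

```bash
python3 i.py 6;python3 j.py .01 .02
```

```text
7.5 [496.46007751 175.33993684 118.32797214] [-3.14130426e+00  2.64856427e-04  1.57478622e+00] [-4.75655803 -1.56259548  2.07971093]
lever [-5.13200094e-02  5.14884232e+02] 4610 [-5.61007521  6.0302181 ] 136.91221783117982
0.01 [-0.01, 0.09, -0.0, np.float64(-0.6)]
0.02 [-0.03, 0.17, -0.0, np.float64(-1.1)]
```

Call:
play_rows --pt "1 0 0.05 0 -0.3" --pt "1 -0.01 0.1 0 -0.6" --pt "1 -0.02 0.15 0 -1" --pt "1 -0.02 0.15 0 -1"

```text
clock: 7.95
eef_pos: [497.8, 175.1, 118.3]
tool_rot: [-3.141, 0.001, 1.592]
force: [-5.1, -1.6, 1.7]
width: -0.3
gripper_force: 2.5
```

Call:
play_rows --pt "1 0 0.05 0 0" --pt "1 0 0.05 0 0"

```text
clock: 8.15
eef_pos: [498.1, 175.1, 118.3]
tool_rot: [-3.141, 0.001, 1.592]
force: [-4.8, -2.0, 1.7]
width: 0.2
gripper_force: 2.7
```

```bash
python3 i.py 7
```

```text
8.15 [498.09721949 175.06899863 118.33487311] [-3.14079260e+00  6.36872668e-04  1.59196897e+00] [-4.82289034 -1.97151205  1.74607853]
lever [-7.29481382e-02  5.16275394e+02] 4620 [-5.58712928  6.00997036] 136.93617621987562
```

Call:
play_rows --pt "1 0 0.04 0 0" --pt "1 0 0.04 0 0"

```text
clock: 8.4
eef_pos: [498.1, 175.1, 118.3]
tool_rot: [-3.14, 0.001, 1.592]
force: [-6.7, -1.5, 2.8]
width: -0.0
gripper_force: 3.0
```

Call:
play_rows --pt "1 0 0.04 0 0" --pt "1 0 0.04 0 0"

```text
clock: 8.6
eef_pos: [498.2, 175.1, 118.3]
tool_rot: [-3.14, 0.001, 1.592]
force: [-6.4, -2.6, 3.2]
width: -0.1
gripper_force: 3.4
```

```bash
python3 i.py 8
```

```text
8.6 [498.2002905  175.05900817 118.29140929] [-3.13961963e+00  9.59845943e-04  1.59215392e+00] [-6.44751776 -2.62159872  3.23603954]
lever [-7.32007253e-02  5.16341741e+02] 4648 [-5.63761798  6.11739761] 136.90614204462344
```

The lever has stopped moving (TCP steady, lever angle unchanged) and the force is rising slightly, so it is at the stop. I hold there for about 1.2 s.

Call:
play_rows --pt "1 0 0 0 0" --pt "1 0 0 0 0" --pt "1 0 0 0 0" --pt "1 0 0 0 0" --pt "1 0 0 0 0" --pt "1 0 0 0 0" --pt "1 0 0 0 0" --pt "1 0 0 0 0" --pt "1 0 0 0 0" --pt "1 0 0 0 0"

```text
clock: 9.65
eef_pos: [498.2, 175.1, 118.3]
tool_rot: [-3.14, 0.001, 1.592]
force: [-6.3, -1.7, 3.6]
width: 0.1
gripper_force: 3.4
```

Call:
play_rows --pt "1 0 0 0 0" --pt "1 0 0 0 0"

```text
clock: 9.85
eef_pos: [498.3, 175.1, 118.3]
tool_rot: [-3.14, 0.001, 1.592]
force: [-6.2, -1.6, 2.9]
width: 0.3
gripper_force: 3.4
```

```bash
python3 i.py 9; python3 j.py -.05 -.1 -.14
```

```text
9.85 [498.25933815 175.05420806 118.31709716] [-3.13976324e+00  9.39870171e-04  1.59212732e+00] [-6.18017559 -1.5977398   2.88976769]
lever [-7.13875475e-02  5.16355764e+02] 4637 [-5.63304097  6.11776456] 136.9667666640221
-0.05 [0.08, -0.43, 0.0, np.float64(2.9)]
-0.1 [0.19, -0.86, 0.0, np.float64(5.7)]
-0.14 [0.29, -1.19, 0.0, np.float64(8.0)]
```

Call:
play_rows --pt "1 0.02 -0.09 0 0.6" --pt "1 0.03 -0.17 0 1.2" --pt "1 0.05 -0.26 0 1.7" --pt "1 0.06 -0.34 0 2.3" --pt "1 0.08 -0.43 0 2.9" --pt "1 0.1 -0.52 0 3.4" --pt "1 0.12 -0.6 0 4" --pt "1 0.14 -0.69 0 4.6" --pt "1 0.17 -0.77 0 5.1" --pt "1 0.19 -0.86 0 5.7"

```text
clock: 10.9
eef_pos: [490.6, 176.9, 118.4]
tool_rot: [3.142, 0.0, 1.492]
force: [-3.6, -3.9, 0.7]
width: 0.4
gripper_force: 2.0
```

```bash
python3 i.py 10; python3 j.py -.05 -.1 -.14
```

```text
10.9 [490.62691323 176.87029933 118.39960667] [3.14153834e+00 3.53726784e-04 1.49158618e+00] [-3.60871741 -3.90405959  0.65628613]
lever [1.28530505e-02 5.10310414e+02] 4604 [-5.64609302  5.96094834] 136.96107499253088
-0.05 [0.08, -0.43, 0.0, np.float64(2.9)]
-0.1 [0.18, -0.86, 0.0, np.float64(5.7)]
-0.14 [0.28, -1.19, 0.0, np.float64(8.0)]
```

Call:
play_rows --pt "1 0.02 -0.09 0 0.6" --pt "1 0.03 -0.17 0 1.2" --pt "1 0.05 -0.26 0 1.7" --pt "1 0.06 -0.34 0 2.3" --pt "1 0.08 -0.43 0 2.9" --pt "1 0.1 -0.52 0 3.4" --pt "1 0.12 -0.6 0 4" --pt "1 0.14 -0.69 0 4.6" --pt "1 0.16 -0.77 0 5.1" --pt "1 0.18 -0.86 0 5.7"

```text
clock: 11.95
eef_pos: [482.3, 179.8, 118.5]
tool_rot: [3.141, -0.0, 1.392]
force: [-3.0, -2.2, -0.7]
width: 0.0
gripper_force: 1.3
```

```bash
python3 i.py 11; python3 j.py -.05 -.1 -.14
```

```text
11.95 [482.32129819 179.82412312 118.47590378] [ 3.14123073e+00 -4.16255386e-04  1.39235721e+00] [-3.02678372 -2.20230975 -0.73791111]
lever [1.11572562e-01 5.03340973e+02] 4520 [-5.70299874  5.91678986] 136.93923871441993
-0.05 [0.08, -0.43, -0.0, np.float64(2.9)]
-0.1 [0.18, -0.85, -0.0, np.float64(5.7)]
-0.14 [0.28, -1.19, -0.0, np.float64(8.0)]
```

Call:
play_rows --pt "1 0.02 -0.09 0 0.6" --pt "1 0.03 -0.17 0 1.2" --pt "1 0.05 -0.26 0 1.7" --pt "1 0.06 -0.34 0 2.3" --pt "1 0.08 -0.43 0 2.9" --pt "1 0.1 -0.52 0 3.4" --pt "1 0.12 -0.6 0 4" --pt "1 0.14 -0.69 0 4.6" --pt "1 0.16 -0.77 0 5.1" --pt "1 0.18 -0.85 0 5.7"

```text
clock: 13.0
eef_pos: [474.9, 183.4, 118.7]
tool_rot: [3.14, -0.001, 1.293]
force: [0.1, 0.1, -0.6]
width: 0.3
gripper_force: 0.0
```

```bash
python3 i.py 12; python3 j.py -.05 -.1; python3 -c "
from h import *
st=ctrl.read_state();print(rel(st,435,182,118,st['tool_rot'][2]))"
```

```text
13.0 [474.88010307 183.37576044 118.66337697] [ 3.14026938e+00 -1.37822378e-03  1.29288372e+00] [ 0.05504604  0.06166198 -0.58981292]
lever [1.98205291e-01 4.97050843e+02] 4426 [-5.85980052  6.05007877] 136.9419817402137
-0.05 [0.08, -0.42, -0.0, np.float64(2.9)]
-0.1 [0.17, -0.85, -0.0, np.float64(5.7)]
[-1.24, -3.8, 0.06, np.float64(-0.0)]
```

Call:
play_rows --pt "1 0 -0.06 0 0" --pt "1 0 -0.12 0 0" --pt "1 0 -0.18 0 0" --pt "1 0 -0.25 0 0" --pt "1 0 -0.4 0 0" --pt "1 0 -0.8 0 0" --pt "1 0 -1.6 0 0" --pt "1 0 -2.8 0 0" --pt "1 0 -4 0 0" --pt "1 0 -4 0 0"

```text
clock: 14.05
eef_pos: [433.1, 194.5, 118.4]
tool_rot: [-3.14, 0.001, 1.296]
force: [-0.1, -0.4, -0.4]
width: -0.3
gripper_force: 0.0
```

Call:
play_rows --pt "1 0 0 -2 0" --pt "1 0 0 -5 0" --pt "1 0 0 -8 0" --pt "1 0 0 -11 0" --pt "1 0 0 -11 0" --pt "1 0 0 -11 0" --pt "1 0 0 -11 0" --pt "1 0 0 -11 0"

```text
clock: 14.85
eef_pos: [435.0, 193.5, 227.4]
tool_rot: [-3.14, 0.002, 1.294]
force: [0.5, 0.3, 0.2]
width: 0.1
gripper_force: 0.0
```

```bash
python3 i.py 13
```

```text
14.85 [434.9768824  193.450957   227.36031205] [-3.13985472e+00  1.51328781e-03  1.29364156e+00] [0.48999499 0.25221168 0.22194199]
lever [2.17889370e-01 4.95737261e+02] 1631 [-5.26592708  6.3043103 ] 136.8881828679448
```

View pics/w13.png

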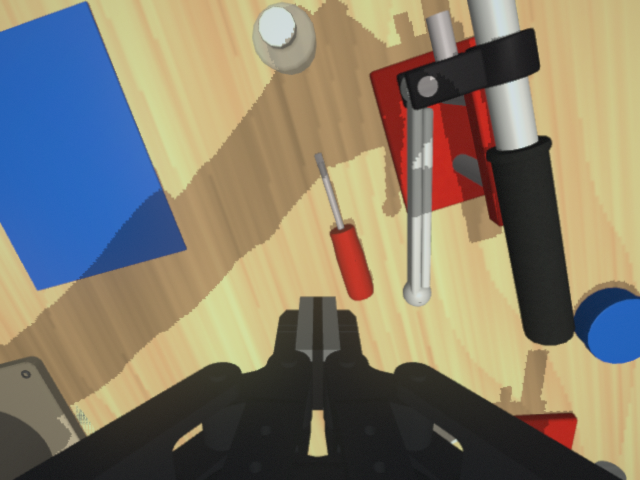

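The long lever is back at rest, with its ball at (417,293). The fingers are well clear of it, and the bottle and screwdriver have not moved.

```bash
python3 -c "
from cell import ctrl
print(ctrl.finish_job())"
```

```text
the job is handed in; nothing more can be done
None
```

I pressed the long lever gently to its stop at about 7 N, held it there for more than a second and let it back out slowly with the fingers against it. The arm finished clear of it, and I handed the job in at about 15 s.

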